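# Calibrate the pattern projector: focus to the index, cap held at half-way

## Task

Get the white pattern projector lying on the cutting mat ready to calibrate: turn its black focus knob clockwise until the white pointer lines up with the yellow index mark and let go of it, then take the orange calibration cap, put its two lugs down through the slots of the steel lens mount so that the flange sits flush on the rim, and twist the cap clockwise until its white pointers stand at the yellow half-way marks, never on to the red lock marks. The mount is sprung and would turn the cap back, so finish while still gripping the cap, holding it still at half-way; leave the other things on the table where they are.

Things in the scene. Friction and masses are not known exactly. Their poses are not given: they have to be found in the camera images.
- projector: White box-shaped projector lying on its back, fixed, 200 (x) by 270 (y) by 85 mm high; origin at the centre of its underside, z up. On its flat top the round steel lens mount stands at (0, +62) mm and the black focus knob at (0, -70) mm in its frame.
- mount (a point): Centre of the lens mount's rim, 103 mm above the table, 18 above the projector's top; axes as the projector's. Mount 86 mm across, bore 53 mm; inward ledge 4 mm thick over a cavity, floor 18 mm below the rim, 70 mm across. Two slots in the ledge, about 20 mm wide, at its +x and -x, let the cap's lugs through. Marks stand on the mount's side and on the top around it, each twice, half a turn apart.
- slot_mark (a point): Mark at the slot on the projector's +x side: white on the mount's side, black on the projector's top, 50 mm from the mount's axis. There the cap goes in and its angle counts 0.
- half_mark (a point): Yellow half-way mark on the projector's top, 50 mm from the mount's axis, 0.85 rad clockwise (seen from above) of the slot mark.
- lock_mark (a point): Red lock mark on the projector's top, 50 mm from the mount's axis, 1.45 rad clockwise of the slot mark: the end of the cap's travel.
- twist (a joint): Sprung carrier inside the mount, rad, grows clockwise from above; 0 at rest, 0.60 half-way, 1.20 end of travel (lock). The lugs meet it after 0.25 rad of free clockwise turn, so cap angle from the slots = 0.25 + this value. It pushes back with about 0.08 N m at 0, 0.17 half-way, 0.26 at the end. A fixed stop bars more than 0.25 rad anticlockwise from the slots.
- focus (a joint): Focus knob angle, rad, grows clockwise from above, 0 to 2.4; pointer on the yellow index mark = 1.20. Stays where it is left (about 0.05 N m friction).
- focus_grip (a point): Point on the focus knob's axis, 111 mm above the table, the height for the TCP to grip. The knob is a black disc of 52 mm, top 91 mm above the table, with an upright bar 46 long, 12 thick, from 91 to 121 mm. This frame's x runs along the bar to the end with the white pointer and turns with the knob.
- index_mark (a point): Yellow index mark for the focus knob, on the projector's top, 38 mm from the knob's axis on the projector's +x side.
- cap: Loose orange calibration cap, 50 mm high, about 140 g, standing on its plug; origin under its centre, z up. Steel plug 49 mm across, 12 tall, chamfered, with two lugs at its +x and -x, 62 mm over both, 12 wide, 6 tall from the underside. Flange 76 mm across from 12 to 18 mm up, white pointers above the lugs. The same after half a turn. Seated, its origin is 12 mm below the rim.
- cap_grip (a point): Where to grip the cap: on its axis 40 mm above its underside, in its bar grip, which runs along the cap's x, 46 long, 14 thick, from 18 to 50 mm above the underside.
- weight_a: Steel pattern weight, disc 62 mm across, 26 mm high, 450 g; origin under its centre. To be left alone.
- weight_b: Copper pattern weight, disc 62 mm across, 26 mm high, 450 g; origin under its centre. To be left alone.
- spool_a: Blue thread spool standing upright, 32 mm across, 48 mm high; origin under its centre. To be left alone.
- spool_b: Red thread spool standing upright, 32 mm across, 48 mm high; origin under its centre. To be left alone.
- cutter: Yellow rotary cutter lying on the mat, about 170 mm long along its x, blade 45 mm; origin under its middle. To be left alone.
- tape: Green tape measure, 60 mm square, 24 mm high; origin under its centre. To be left alone.
Mind the look-alikes: they are no part of the job. Several things look just like the cap: the one meant starts farthest to the robot's right.

How it is judged:
On the way, in this order (a step that is already met when the one before it is completed fails the run):
1. the focus pointer is at the yellow index mark and the knob has been let go (value of joint focus between 1.08 and 1.32 rad and contact force between the fingers and projector below 0.3 N), for 0.2 s.
2. the cap is seated in the lens mount, flange on the rim, and not yet turned to half-way (horizontal distance between cap and mount below 0.004 m and z of cap in the frame of mount below -0.01 m and angle between cap's own z axis and vertical below 0.07 rad and value of joint twist below 0.4 rad), for 0.1 s.
3. the cap, still seated, is turned to the half-way mark (horizontal distance between cap and mount below 0.004 m and z of cap in the frame of mount below -0.01 m and angle between cap's own z axis and vertical below 0.07 rad and value of joint twist between 0.45 and 0.75 rad), for 0.2 s.
At the end, for the whole second after the job is handed in: The focus knob is within 0.12 rad of the index mark; the cap is seated in the mount (within 4 mm of its axis, underside at least 10 mm below the rim, within 4 degrees of upright), turned to within 0.15 rad of half-way, still, and gripped by the fingers with more than 3 N (all of step 3 and value of joint focus between 1.08 and 1.32 rad and contact force between the fingers and cap above 3 N and angular speed of cap below 0.1 rad/s and linear speed of cap below 0.02 m/s); the arm keeps its last pose, push and grip.
It fails at once if the cap is turned on to the lock (value of joint twist above 1.08 rad).
It fails at once if a weight, spool, the cutter or the tape measure is pushed more than 30 mm out of place (distance of any of weight_a, weight_b, spool_a, spool_b, cutter, tape from where it was at the start of the episode above 0.03 m).
It also fails if it takes over 54 s, if anything falls off the work surface, if the arm or the gripper's body presses on something with over 40 N, if the wrist force passes 120 N, or if a joint passes its speed limit or range.

## Robot

A 6-joint arm with a two-finger parallel gripper is mounted at the origin on the work surface. World frame = base frame: x ahead of the robot, y to its left, z up, the work surface at z = 0. Lengths are in m, angles in rad, forces in N, time in s.
With the tool pointing down it reaches from about 0.375 to 0.9 m from the base axis. Payload 3.1 kg.
Tool frame: the origin (TCP) lies between the finger pads, 19 mm behind the fingertips; this is the grasp point; z points along the fingers, y is the line along which they close (so a half turn about z gives the same grasp; the last joint's range is limited). The gripper opens to 85 mm and grips with 20 to 120 N. Pads are 22 mm wide; open, the fingers measure 114 mm over their backs; the gripper's body (76 mm by 85 mm) begins 54 mm behind the grasp point. The pads swing forward as they close: fully open they stand 13 mm farther back than shut.
Start: joints at [1.163, 0.527, 1.433, -0, 1.181, -0.178], TCP at [0.142, 0.609, 0.25] pointing down, gripper open.
Joint ranges: [-3.08, 3.08], [-0.75, 2.2], [0.22, 2.44], [-1.43, 4.57], [0, 2.65], [-2.85, 2.85]. Speed limits (rad/s): [2.79, 2.79, 3.14, 3.14, 3.14, 3.14].

## Interface

Orientations are given as a unit quaternion [x, y, z, w].
In Python, from station import * gives the robot as it stands.
- The arm moves only by the tool apply_moves, never from a script. Its argument "plan" is a list of rows, each a list of 7 numbers: the shift along the tool's x, y, z in m, then the turn, a rotation vector about the tool's x, y, z in rad, then the gripper command: -1 is fully open, 1 is shut, values between are in proportion. In form: [[dx, dy, dz, wx, wy, wz, jaw], ...]. A call has 1 to 8 rows; each row shifts and turns the commanded pose from where the row before left it, along the tool's axes as they then stand; what a row does not reach is not made up. A row lasts 1/8 s, in which the tool goes at most 62.5 mm and 10.7 degrees, less where a joint would pass 70% of its speed; a pose out of reach is approached as far as the arm can. A call is refused whole if a number of a shift passes 0.0625 or a number of a turn 0.188, either way. A call with a gripper value outside its range is refused whole. The fingers move at their own pace and stop on an object; "force" is the grip in N (left out, the last holds). Time passes only in rows, so rows that do not move let the fingers close. It gives the time, the measured TCP pose, the force, the opening and the grip force at its end, in the units of the state.
- sense(): the state, without advancing time (a new reading comes with each control period).
- snapshot(name): name is "scene" or "top" or "wrist"; returns the picture (420x560x3 uint8, red, green, blue); there is no depth.
- calibration(name): a dict with "camera_matrix" (3x3 intrinsics, pixels), "R" (3x3) and "t" (3): a world point X has camera coordinates R X + t; the wrist camera has in their place "mount" (4x4, takes a point from camera to tool coordinates, whose origin is the TCP and whose axes are the flange's). Camera axes: x right, y down, z forward; pixel columns grow to the right and rows downward; lengths in m; the calibration is good to about 2 mm. A picture is of the moment at which its call begins: read the wrist's pose just before it. calibration takes no time and is no camera call.
- sign_off(): hands the job in; it is judged then, once.
The state is a dict: "t": time; "q": joint angles; "qd": joint speeds; "tau": joint torques, N m; "tcp_pos": TCP position; "tool_rot": TCP orientation; "force": force on the tool from outside, world axes, zero at the start; "ft_torque": the same for the moment, N m; "finger_gap": opening from 0.0 (shut) to 1.0 (fully open); "gripper_force": force on a finger pad.
Only numpy, scipy, OpenCV 4.12 (cv2) and the standard library are available. Lean on these libraries where they do the work, as an engineer would, in place of code of your own. Each camera call takes 0.05 s, during which the arm holds its last target. There are 200 camera calls.

## Working session

There is one attempt and no reset: what is moved stays moved. The work goes in short steps, Python scripts to look and compute and a tool call to move; the robot and the scene stay as the last step left them, time stands still between calls to the robot, and variables do not carry over. Pictures are saved under pics/ and viewed, at most 10 in all, crops included, and the job is handed in when it is done.

Besides the shell and the picture viewer there is one more tool, called after "Emit:" by a JSON object that holds its "name" and its "arguments". apply_moves: Moves the arm, as the interface text tells. Its arguments: {"type":"object","properties":{"plan":{"type":"array"},"force":{"type":"number"}},"required":["plan"]}

```bash
mkdir -p pics; python3 - <<'E'
from station import *
import cv2, numpy as np
s=sense();print(s)
a=snapshot("scene");b=snapshot("top")
for n,i in(("scene",a),("top",b)):
    cv2.imwrite(f"pics/{n}0.png",cv2.cvtColor(i,cv2.COLOR_RGB2BGR))
    print(n,calibration(n))
print(calibration("wrist"))
E
```

```text
{'t': 0.0, 'q': array([ 1.16348721e+00,  5.28467129e-01,  1.43394918e+00, -4.07594197e-06,
        1.18139481e+00, -1.78510669e-01]), 'qd': array([-0.00014427,  0.00166701,  0.00119286, -0.00030896, -0.00027616,
        0.00067639]), 'tau': array([-8.33031736e-04, -4.42351842e+01, -1.78026026e+01, -1.99175943e-04,
        8.52633908e-03, -8.72034125e-07]), 'tcp_pos': array([0.14145191, 0.60806453, 0.24901808]), 'tool_rot': array([ 1.14149020e-01,  9.93463019e-01, -1.06253446e-03, -3.18475619e-04]), 'force': array([-0.27642044,  0.28594383,  0.12205928]), 'ft_torque': array([-0.04461367, -0.00557499,  0.01566042]), 'gripper_force': 0.0, 'finger_gap': 1.0006641018183506}
scene {'camera_matrix': array([[397.14291726,   0.        , 274.20497385],
       [  0.        , 397.14291726, 213.66653971],
       [  0.        ,   0.        ,   1.        ]]), 'R': array([[-0.52472741,  0.85105478, -0.01915476],
       [ 0.48345167,  0.27940609, -0.82958226],
       [-0.70066799, -0.44456495, -0.55805589]]), 't': array([ 0.24185055, -0.23991889,  1.54330995])}
top {'camera_matrix': array([[493.32889
[... 162 characters left out ...]
, -0.99982829,  0.01207551],
       [-0.99706741,  0.0131066 , -0.07539765],
       [ 0.07522643, -0.01309989, -0.99708043]]), 't': array([0.06671859, 0.59663292, 1.1900716 ])}
{'camera_matrix': array([[289.68889548,   0.        , 284.85102507],
       [  0.        , 289.68889548, 209.02154973],
       [  0.        ,   0.        ,   1.        ]]), 'mount': array([[ 5.01114409e-04, -9.60355466e-01, -2.78777920e-01,
         7.05062879e-02],
       [ 9.99999874e-01,  4.81147681e-04,  1.40045311e-04,
        -1.02903115e-04],
       [-3.59929863e-07, -2.78777955e-01,  9.60355586e-01,
        -1.25276837e-01],
       [ 0.00000000e+00,  0.00000000e+00,  0.00000000e+00,
         1.00000000e+00]])}
```

View pics/top0.png

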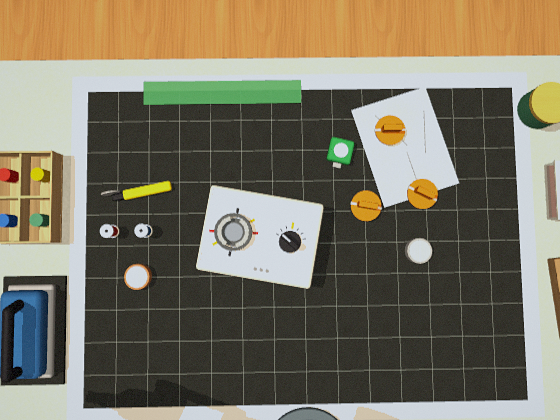

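View pics/scene0.png

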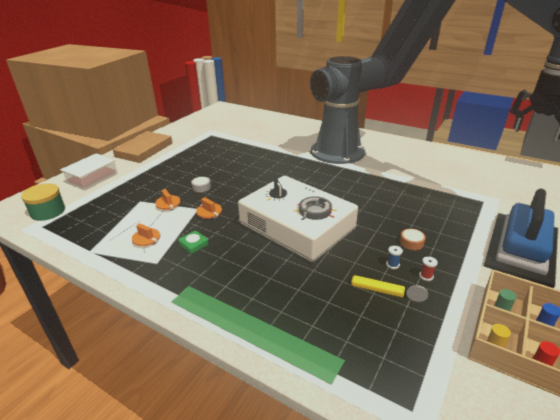

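The top view shows the projector at about (260,237), with the lens mount at (233,231) and the knob at (290,241). There are three orange caps: A (390,130), B (366,206) and C (422,194). C is farthest right in the image, which is -y and so the robot's right, so it fits the description. I'll confirm with an enlarged crop and measure.

```bash
cat > h.py <<'E'
from station import *
import cv2, numpy as np
from scipy.spatial.transform import Rotation as Rn
def cam(name,s=None):
    c=calibration(name);K=c["camera_matrix"]
    if name=="wrist":
        T=np.eye(4);T[:3,:3]=Rn.from_quat(s["tool_rot"]).as_matrix();T[:3,3]=s["tcp_pos"]
        M=T@c["mount"];return K,M[:3,:3],M[:3,3]   # cam->world
    return K,c["R"].T,-c["R"].T@c["t"]
def ray(px,z,C):
    K,R,o=C;p=np.atleast_2d(px).astype(float)
    d=(np.c_[p,np.ones(len(p))]@np.linalg.inv(K).T)@R.T
    return o+d*((z-o[2])/d[:,2])[:,None]
def proj(X,C):
    K,R,o=C;c=(np.atleast_2d(X)-o)@R@K.T
    return c[:,:2]/c[:,2:]
def hsv(im): return cv2.cvtColor(im,cv2.COLOR_RGB2HSV)
def blobs(m,amin=5):
    n,_,st,ce=cv2.connectedComponentsWithStats(m.astype(np.uint8),connectivity=8)
    return [(ce[i],st[i,4]) for i in range(1,n) if st[i,4]>=amin]
E
python3 - <<'E'
from h import *
im=cv2.cvtColor(cv2.imread("pics/top0.png"),cv2.COLOR_BGR2RGB);H=hsv(im);C=cam("top")
for c,a in blobs(cv2.inRange(H,(8,150,120),(20,255,255)),100): print("orange",c,a,ray(c,.018,C)[0])
w=cv2.inRange(H,(0,0,170),(180,60,255));w[:, :190]=0;w[:,330:]=0;w[:180]=0;w[295:]=0
cs=max(cv2.findContours(w,0,2)[0],key=cv2.contourArea)
P=ray(cs[:,0,:],.085,C)[:,:2].astype(np.float32);r=cv2.minAreaRect(P);print("proj",r)
y=cv2.inRange(H,(22,120,120),(35,255,255));y[:, :190]=0;y[:,330:]=0
for c,a in blobs(y,2): print("yellow",c,a,ray(c,.085,C)[0])
rd=cv2.inRange(H,(0,150,80),(7,255,255));rd[:, :190]=0;rd[:,330:]=0
for c,a in blobs(rd,2): print("red",c,a,ray(c,.085,C)[0])
for p,z in(((233,231),.103),((290,241),.121)): print(ray(p,z,C))
A=cv2.resize(im[180:295,195:330],None,fx=3.5,fy=3.5,interpolation=2)
B=cv2.resize(im[100:230,340:450],None,fx=2.9,fy=2.9,interpolation=2)
o=np.zeros((420,800,3),np.uint8);o[:A.shape[0],:A.shape[1]]=A;o[:B.shape[0],475:475+B.shape[1]]=B
cv2.imwrite("pics/crop.png",o[:,:,::-1])
E
```

```text
orange [275.08346755  28.26723512] 31665 [1.04223568 0.06359394 0.018     ]
orange [389.96534653 129.75577558] 606 [ 0.77825088 -0.22014858  0.018     ]
orange [422.14518519 193.70074074] 675 [ 0.61668753 -0.29512588  0.018     ]
orange [365.7580872  205.47819972] 711 [ 0.5892885  -0.15431679  0.018     ]
orange [136.25       276.71153846] 104 [0.42321045 0.40920459 0.018     ]
proj ((0.5163334608078003, 0.10677783191204071), (0.26679936051368713, 0.19753804802894592), 79.36195373535156)
yellow [251.77777778 220.44444444] 9 [0.5533812  0.12444805 0.085     ]
yellow [292.27272727 225.27272727] 11 [0.54089197 0.03058643 0.085     ]
yellow [214.66666667 242.77777778] 9 [0.50290958 0.21068204 0.085     ]
red [211.83333333 230.33333333] 6 [0.53173057 0.21711365 0.085     ]
red [255.  232.5] 10 [0.52533624 0.11726    0.085     ]
[[0.52914711 0.16669057 0.103     ]]
[[0.50461035 0.03763073 0.121     ]]
```

View pics/crop.png

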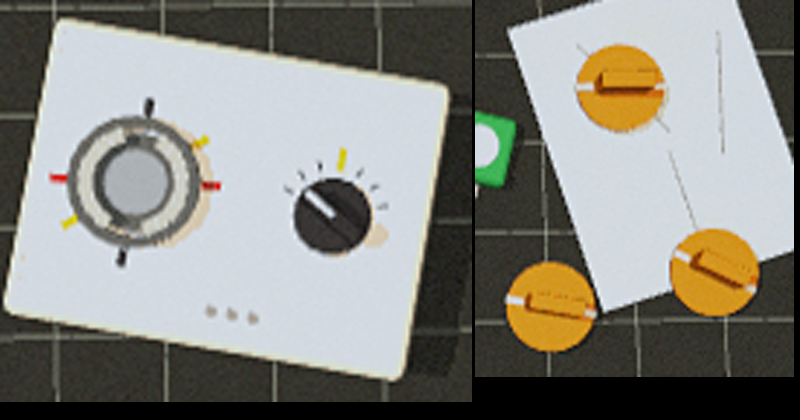

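The crop confirms that C (crop 715,272) is the rightmost cap, with its bar running from lower right to upper left. The knob pointer is toward the upper left (crop 320,203), and the index mark is at (342,160). I'm moving over the knob for a closer look.

Emit:
{"name": "apply_moves", "arguments": {"plan": [[0, 0, 0, 0, 0, -0.184, -1], [0, 0, 0, 0, 0, -0.184, -1], [0, 0, 0, 0, 0, -0.184, -1], [0, 0, 0, 0, 0, -0.184, -1], [0, 0, 0, 0, 0, -0.184, -1], [0, 0, 0, 0, 0, -0.184, -1], [0.017, -0.0535, 0.003, 0, 0, 0, -1], [0.017, -0.0535, 0.003, 0, 0, 0, -1]], "force": 40}}

```text
t: 1.1
tcp_pos: [0.2022, 0.513, 0.2434]
tool_rot: [-0.425, 0.905, -0.0, -0.0]
force: [1.5, -0.4, 0.2]
finger_gap: 1.003
gripper_force: 0.0
```

Emit:
{"name": "apply_moves", "arguments": {"plan": [[0.017, -0.0535, 0.003, 0, 0, 0, -1], [0.017, -0.0535, 0.003, 0, 0, 0, -1], [0.017, -0.0535, 0.003, 0, 0, 0, -1], [0.017, -0.0535, 0.003, 0, 0, 0, -1], [0.017, -0.0535, 0.003, 0, 0, 0, -1], [0.017, -0.0535, 0.003, 0, 0, 0, -1], [0.017, -0.0535, 0.003, 0, 0, 0, -1], [0.017, -0.0535, 0.003, 0, 0, 0, -1]]}}

```text
t: 2.1
tcp_pos: [0.4442, 0.1336, 0.2198]
tool_rot: [-0.424, 0.906, 0.0, -0.0]
force: [0.8, -0.5, -0.1]
finger_gap: 0.997
gripper_force: 0.0
```

Emit:
{"name": "apply_moves", "arguments": {"plan": [[0.017, -0.0535, 0.003, 0, 0, 0, -1], [0.017, -0.0535, 0.003, 0, 0, 0, -1], [0, 0, 0, 0, 0, 0, -1], [0, 0, 0, 0, 0, 0, -1]]}}

```text
t: 2.6
tcp_pos: [0.5029, 0.0409, 0.2135]
tool_rot: [-0.423, 0.906, 0.001, -0.001]
force: [-1.2, -0.1, 0.4]
finger_gap: 1.0
gripper_force: 0.0
```

```bash
cat >> h.py <<'E'
def phi(s):
    x=Rn.from_quat(s["tool_rot"]).as_matrix()[:,0];return np.arctan2(x[1],x[0])%(2*np.pi)
def move(s,X,ph):
    "tool-axes shift (after turn wz) to reach world X and heading ph"
    d=np.array(X)-s["tcp_pos"];c,q=np.cos(ph),np.sin(ph)
    return "wz %.3f  shift %.4f %.4f %.4f"%(-((ph-phi(s)+np.pi)%(2*np.pi)-np.pi),d[0]*c+d[1]*q,d[0]*q-d[1]*c,-d[2])
E
python3 - <<'E'
from h import *
import json
s=sense();im=snapshot("wrist");C=cam("wrist",s)
print(s["t"],s["tcp_pos"],phi(s),s["tool_rot"],s["force"])
cv2.imwrite("pics/w1.png",im[:,:,::-1]);H=hsv(im)
y=cv2.inRange(H,(22,120,120),(35,255,255))
for c,a in blobs(y,8): print("yellow",c,a,ray(c,.085,C)[0])
r=cv2.inRange(H,(0,150,80),(7,255,255))|cv2.inRange(H,(174,150,80),(180,255,255))
for c,a in blobs(r,8): print("red",c,a,ray(c,.085,C)[0])
E
```

```text
2.6 [0.50286999 0.04085463 0.21350129] 4.0159511344377705 [-4.23384966e-01  9.05949133e-01  7.72590518e-04 -8.61959051e-04] [-1.22915257 -0.0959602   0.44465719]
yellow [245.68571429 224.54285714] 70 [0.54208796 0.03120306 0.085     ]
yellow [297.22222222 299.86111111] 36 [0.5560039  0.12381902 0.085     ]
yellow [306.77777778 311.55555556] 9 [0.55716516 0.14062055 0.085     ]
red [317.2244898  278.71428571] 49 [0.52594953 0.11801506 0.085     ]
red [322.51851852 289.09259259] 54 [0.52903637 0.13046619 0.085     ]
red [454.5        415.80208333] 96 [0.51380017 0.35902614 0.085     ]
```

View pics/w1.png

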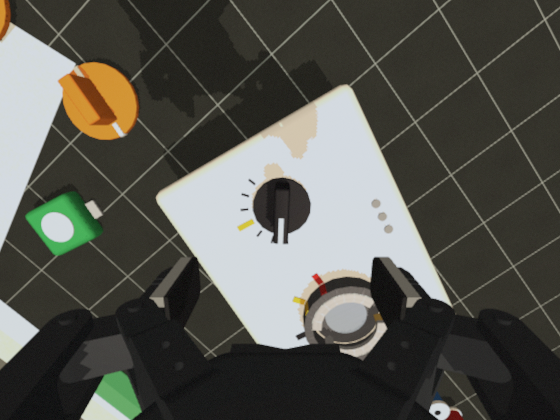

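The wrist view shows the knob at (282,207) with its bar vertical and the white pointer downward (281,232), so it is aligned with the tool x axis. The index mark is at (246,225) and the mount at (345,315). Next I'll find the knob centre precisely.

```bash
python3 - <<'E'
from h import *
im=cv2.cvtColor(cv2.imread("pics/w1.png"),cv2.COLOR_BGR2RGB);H=hsv(im)
s=sense();C=cam("wrist",s)
m=cv2.inRange(H[:,:,2],0,95);m[:165]=0;m[255:]=0;m[:,:247]=0;m[:,320:]=0
c=max(cv2.findContours(m,0,2)[0],key=cv2.contourArea);c=c[:,0,:].astype(float)
# disc edge: points on outline above bar end
e=c[c[:,1]<225];P=ray(e,.091,C)[:,:2]
A=np.c_[2*P,np.ones(len(P))];b=(P**2).sum(1);u=np.linalg.lstsq(A,b,rcond=None)[0]
print("disc",u[:2],np.sqrt(u[2]+u[0]**2+u[1]**2),len(P))
w=(H[:,:,2]>180)&(H[:,:,1]<60);w[:210]=0;w[252:]=0;w[:,:273]=0;w[:,292:]=0
for q,a in blobs(w,10): print(q,a)
# pointer columns by row
for r in(222,228,234,240): print(r,H[r,268:298,2])
for z in(.085,.091,.121): print(proj([[.5034,.038,z]],C))
print(move(s,[.5034,.038,.113],phi(s)))
E
```

```text
disc [0.50238401 0.03662433] 0.02348869113018278 62
[282.29467085 239.95297806] 319
222 [ 48  49  38  30  31  25  32  43  46  47 161 212 223 223 222 187 105  57
  54  45  39  51  56  55  56  56  54  55  56  58]
228 [ 50  51  51  53  50  37  36  44  49  58 184 216 222 222 222 171  75  59
  51  38  44  55  54  56  56  55  56  55  56  55]
234 [223 223 224 223 216 155  44  45  48  73 194 220 220 221 212 154  64  59
  51  59 199 223 223 223 223 223 223 223 223 223]
240 [223 223 213 154  56  36  38  46  49 105 202 222 222 222 202 132  58  56
  46  96 203 222 223 223 223 223 223 223 223 223]
[[281.67507804 203.80199338]]
[[281.62337933 205.56582396]]
[[281.32576453 215.71969604]]
wz -0.000  shift 0.0021 -0.0029 0.1006
```

Emit:
{"name": "apply_moves", "arguments": {"plan": [[0.002, -0.003, 0.033, 0, 0, 0, -1], [0, 0, 0.033, 0, 0, 0, -1], [0, 0, 0.033, 0, 0, 0, -1], [0, 0, 0, 0, 0, 0, -1]], "force": 30}}

```text
t: 3.15
tcp_pos: [0.5021, 0.0389, 0.1134]
tool_rot: [-0.425, 0.905, 0.002, -0.003]
force: [0.3, 0.4, -0.4]
finger_gap: 0.994
gripper_force: 0.0
```

Emit:
{"name": "apply_moves", "arguments": {"plan": [[0, 0, 0, 0, 0, 0, 1], [0, 0, 0, 0, 0, 0, 1], [0, 0, 0, 0, 0, 0, 1], [0, 0, 0, 0, 0, 0, 1], [0, 0, 0, 0, 0, 0, 1], [0, 0, 0, 0, 0, 0, 1]]}}

```text
t: 3.9
tcp_pos: [0.5043, 0.0376, 0.1157]
tool_rot: [-0.423, 0.906, 0.001, -0.0]
force: [-1.8, 1.9, 6.2]
finger_gap: 0.133
gripper_force: 32.3
```

Emit:
{"name": "apply_moves", "arguments": {"plan": [[0, 0, -0.002, 0, 0, 0.177, 1], [0, 0, 0, 0, 0, 0.177, 1], [0, 0, 0, 0, 0, 0.177, 1], [0, 0, 0, 0, 0, 0.177, 1], [0, 0, 0, 0, 0, 0.177, 1], [0, 0, 0, 0, 0, 0.177, 1], [0, 0, 0, 0, 0, 0, 1], [0, 0, 0, 0, 0, 0, 1]]}}

```text
t: 4.9
tcp_pos: [0.5041, 0.0377, 0.1159]
tool_rot: [0.092, 0.996, 0.0, -0.001]
force: [3.3, 4.0, -16.9]
finger_gap: 0.131
gripper_force: 30.1
```

```bash
python3 - <<'E'
from h import *
s=sense();print(s["tcp_pos"],phi(s),s["force"],s["q"])
E
```

```text
[0.5041464  0.03768578 0.11588429] 2.9566404983078804 [  3.32264716   4.04303402 -16.87998764] [-1.47179866e-01  5.83608905e-01  1.84541830e+00  1.15778130e-03
  7.14681660e-01 -1.53389859e+00]
```

Emit:
{"name": "apply_moves", "arguments": {"plan": [[0, 0, 0, 0, 0, 0, -1], [0, 0, 0, 0, 0, 0, -1], [0, 0, 0, 0, 0, 0, -1], [0, 0, 0, 0, 0, 0, -1], [0, 0, -0.04, 0, 0, 0, -1], [0, 0, -0.04, 0, 0, 0, -1], [0, 0, -0.02, 0, 0, 0, -1], [0, 0, 0, 0, 0, 0, -1]]}}

```text
t: 5.9
tcp_pos: [0.5059, 0.037, 0.2187]
tool_rot: [0.093, 0.996, -0.0, 0.002]
force: [0.9, 0.7, -0.7]
finger_gap: 0.997
gripper_force: 0.0
```

```bash
python3 - <<'E'
from h import *
s=sense();im=snapshot("wrist");C=cam("wrist",s)
print(s["t"],s["tcp_pos"],phi(s));cv2.imwrite("pics/w2.png",im[:,:,::-1]);H=hsv(im)
y=cv2.inRange(H,(22,120,120),(35,255,255))
for c,a in blobs(y,8): print("yellow",c,a,ray(c,.085,C)[0])
r=cv2.inRange(H,(0,150,80),(7,255,255))|cv2.inRange(H,(174,150,80),(180,255,255))
for c,a in blobs(r,8): print("red",c,a,ray(c,.085,C)[0])
for X in([.503,.0375,.121],[.5278,.1677,.103]): print(proj([X],C))
E
```

```text
5.9 [0.50589248 0.0370236  0.21869235] 2.954954481651631
yellow [478.95833333 164.27083333] 48 [0.50222365 0.2135154  0.085     ]
yellow [382.875 237.05 ] 40 [0.55597131 0.1231137  0.085     ]
yellow [546.71186441 248.89661017] 590 [0.59774841 0.27824617 0.085     ]
yellow [285.5 244.5] 24 [0.54628814 0.02998368 0.085     ]
red [490.375 194.625] 8 [0.53243072 0.22384794 0.085     ]
red [373.68965517 208.43103448] 58 [0.5257972  0.11731364 0.085     ]
red [385.24137931 210.65517241] 29 [0.52994976 0.12768451 0.085     ]
[[284.85819891 211.91233742]]
[[438.32285632 206.11407068]]
```

View pics/w2.png

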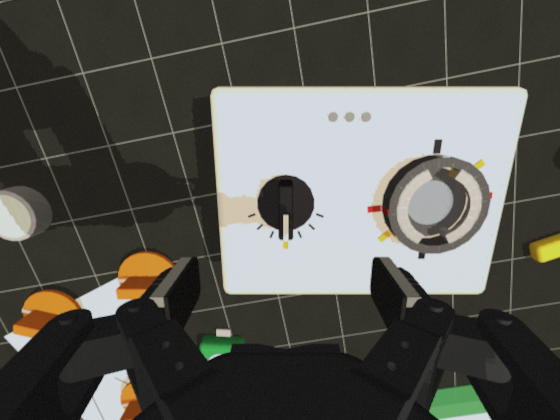

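The pointer at (286,230) now lines up with the yellow index (286,244), so the focus is done and the knob is released. Next is cap C.

Emit:
{"name": "apply_moves", "arguments": {"plan": [[-0.0285, -0.051, 0.003, 0, 0, 0, -1], [-0.0285, -0.051, 0.003, 0, 0, 0, -1], [-0.0285, -0.051, 0.003, 0, 0, 0, -1], [-0.0285, -0.051, 0.003, 0, 0, 0, -1], [-0.0285, -0.051, 0.003, 0, 0, 0, -1], [-0.0285, -0.051, 0.003, 0, 0, 0, -1], [0, 0, 0, 0, 0, 0.186, -1], [0, 0, 0, 0, 0, 0.186, -1]]}}

```text
t: 6.95
tcp_pos: [0.6149, -0.2959, 0.1959]
tool_rot: [0.28, 0.96, 0.001, -0.002]
force: [-0.4, 0.5, -0.5]
finger_gap: 1.001
gripper_force: 0.0
```

Emit:
{"name": "apply_moves", "arguments": {"plan": [[0, 0, 0, 0, 0, 0.186, -1], [0, 0, 0, 0, 0, 0.186, -1], [0, 0, 0, 0, 0, 0.186, -1], [0, 0, 0, 0, 0, 0.186, -1], [0, 0, 0, 0, 0, 0.186, -1], [0, 0, 0, 0, 0, 0.186, -1], [0, 0, 0, 0, 0, 0.186, -1], [0, 0, 0, 0, 0, 0.186, -1]]}}

```text
t: 7.95
tcp_pos: [0.6151, -0.2947, 0.1965]
tool_rot: [0.855, 0.518, -0.001, -0.002]
force: [-0.7, -0.2, 0.3]
finger_gap: 0.994
gripper_force: 0.0
```

Emit:
{"name": "apply_moves", "arguments": {"plan": [[0, 0, 0, 0, 0, 0, -1], [0, 0, 0, 0, 0, 0, -1]]}}

```text
t: 8.2
tcp_pos: [0.6156, -0.2949, 0.1978]
tool_rot: [0.853, 0.522, -0.0, -0.001]
force: [-0.2, 0.3, 0.7]
finger_gap: 0.997
gripper_force: 0.0
```

```bash
python3 - <<'E'
from h import *
s=sense();im=snapshot("wrist");C=cam("wrist",s)
print(s["t"],s["tcp_pos"],phi(s),s["q"]);cv2.imwrite("pics/w3.png",im[:,:,::-1]);H=hsv(im)
o=cv2.inRange(H,(5,120,60),(22,255,255))
for c,a in blobs(o,200): print("orange",c,a,ray(c,.018,C)[0])
for z in(.018,.05): print(proj([[.6167,-.295,z]],C))
E
```

```text
8.2 [ 0.61558316 -0.29493903  0.19775725] 1.097401731084971 [-6.10140368e-01  6.62134781e-01  1.32316184e+00 -1.60534487e-05
  1.15836352e+00 -1.36739597e-01]
orange [403.8407421   45.71895665] 5444 [ 0.78006231 -0.21917321  0.018     ]
orange [195.63391321  77.52590327] 5231 [ 0.59086082 -0.15321177  0.018     ]
orange [287.3135456  192.36508365] 3706 [ 0.61831074 -0.29530476  0.018     ]
[[285.8550955  192.78232732]]
[[285.86740793 200.20789241]]
```

View pics/w3.png

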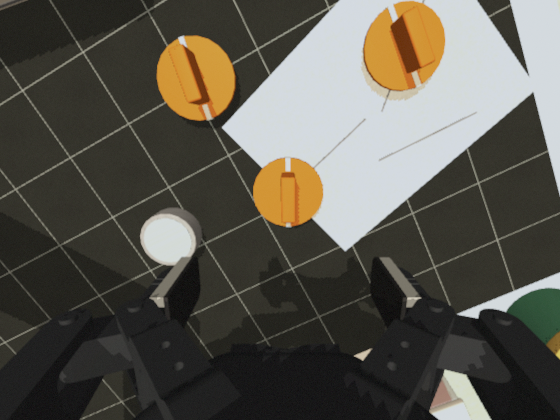

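Cap C is below the gripper at (288,192), its bar in line with tool x (pointers at (288,160) and (289,226)). I'm going down to grip it.

Emit:
{"name": "apply_moves", "arguments": {"plan": [[0.0005, 0.003, 0.05, 0, 0, 0, -1], [0, 0, 0.05, 0, 0, 0, -1], [0, 0, 0.036, 0, 0, 0, -1], [0, 0, 0.02, 0, 0, 0, -1], [0, 0, 0, 0, 0, 0, -1]], "force": 60}}

```text
t: 8.88
tcp_pos: [0.6182, -0.2957, 0.0416]
tool_rot: [0.854, 0.521, -0.001, -0.001]
force: [-0.5, -0.7, 0.7]
finger_gap: 0.995
gripper_force: 0.0
```

Emit:
{"name": "apply_moves", "arguments": {"plan": [[0, 0, 0, 0, 0, 0, 1], [0, 0, 0, 0, 0, 0, 1], [0, 0, 0, 0, 0, 0, 1], [0, 0, 0, 0, 0, 0, 1], [0, 0, 0, 0, 0, 0, 1], [0, 0, 0, 0, 0, 0, 1]]}}

```text
t: 9.62
tcp_pos: [0.6195, -0.2964, 0.0439]
tool_rot: [0.854, 0.52, 0.0, 0.001]
force: [0.1, -0.2, 5.4]
finger_gap: 0.149
gripper_force: 59.2
```

Emit:
{"name": "apply_moves", "arguments": {"plan": [[0, 0, -0.02, 0, 0, 0, 1], [0, 0, -0.05, 0, 0, 0, 1], [0, 0, -0.05, 0, 0, 0, 1], [0, 0, -0.04, 0, 0, 0, 1], [0, 0, 0, 0, 0, -0.187, 1], [0, 0, 0, 0, 0, -0.187, 1], [0, 0, 0, 0, 0, -0.187, 1], [0, 0, 0, 0, 0, -0.187, 1]]}}

```text
t: 10.62
tcp_pos: [0.6185, -0.2959, 0.2035]
tool_rot: [0.602, 0.798, -0.0, -0.0]
force: [-0.4, -0.3, -1.2]
finger_gap: 0.151
gripper_force: 58.5
```

Emit:
{"name": "apply_moves", "arguments": {"plan": [[0, 0, 0, 0, 0, -0.187, 1], [0, 0, 0, 0, 0, -0.187, 1], [0, 0, 0, 0, 0, -0.187, 1], [0, 0, 0, 0, 0, -0.187, 1], [0, 0, 0, 0, 0, -0.187, 1], [0, 0, 0, 0, 0, -0.18, 1], [0, 0, 0, 0, 0, 0, 1], [0, 0, 0, 0, 0, 0, 1]]}}

```text
t: 11.62
tcp_pos: [0.6188, -0.2961, 0.2032]
tool_rot: [0.093, 0.996, 0.0, -0.0]
force: [-0.1, -1.0, -0.7]
finger_gap: 0.152
gripper_force: 58.5
```

```bash
python3 - <<'E'
from h import *
s=sense();print(s["tcp_pos"],phi(s),s["force"],s["finger_gap"],move(s,[.5286,.168,.2],2.957))
E
```

```text
[ 0.61879018 -0.29606788  0.20323663] 2.9552594177271696 [-0.14893941 -1.04647271 -0.74011109] 0.1520038047585393 wz -0.002  shift 0.1738 0.4396 0.0032
```

Emit:
{"name": "apply_moves", "arguments": {"plan": [[0.0217, 0.055, 0, 0, 0, 0, 1], [0.0217, 0.055, 0, 0, 0, 0, 1], [0.0217, 0.055, 0, 0, 0, 0, 1], [0.0217, 0.055, 0, 0, 0, 0, 1], [0.0217, 0.055, 0, 0, 0, 0, 1], [0.0217, 0.055, 0, 0, 0, 0, 1], [0, 0, 0, 0, 0, 0, 1], [0, 0, 0, 0, 0, 0, 1]]}}

```text
t: 12.62
tcp_pos: [0.5516, 0.0521, 0.2034]
tool_rot: [0.092, 0.996, -0.0, 0.001]
force: [0.8, -0.6, -0.9]
finger_gap: 0.149
gripper_force: 58.9
```

```bash
python3 - <<'E'
from h import *
s=sense();im=snapshot("wrist");C=cam("wrist",s)
print(s["t"],s["tcp_pos"],phi(s));cv2.imwrite("pics/w4.png",im[:,:,::-1]);H=hsv(im)
y=cv2.inRange(H,(22,120,120),(35,255,255))
for c,a in blobs(y,8): print("yellow",c,a,ray(c,.085,C)[0])
for d in(.038,-.038):
  X=s["tcp_pos"]+d*np.array([np.cos(phi(s)),np.sin(phi(s)),0])-[0,0,.026]
  print("expected flange edge if centred",proj([X],C))
print(proj([[.5286,.168,.103]],C))
E
```

```text
12.625 [0.551645   0.05211078 0.20337255] 2.9578439393445257
yellow [473.16666667 114.33333333] 48 [0.50186311 0.21431195 0.085     ]
yellow [379.36363636 196.45454545] 11 [0.55572698 0.1343456  0.085     ]
yellow [365.98039216 199.49019608] 51 [0.55632106 0.12268248 0.085     ]
yellow [546.53736089 222.83465819] 629 [0.60684514 0.27803879 0.085     ]
expected flange edge if centred [[285.06209104 188.42691114]]
expected flange edge if centred [[284.97392436 311.31417058]]
[[426.91943639 160.76419689]]
```

View pics/w4.png

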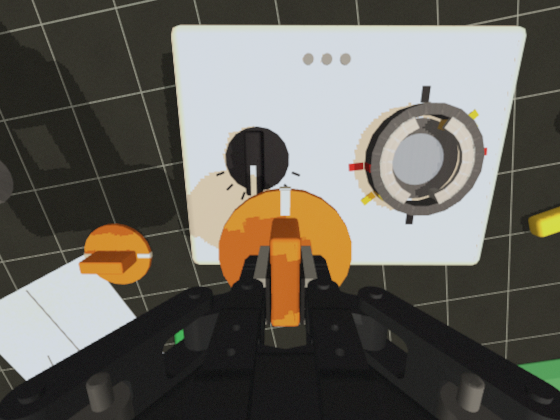

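The cap is centred in the gripper: flange edge at (285,188) matches the expected row, and its pointer is at column 285. The mount, slots empty, is at (427,158). I'm moving above the mount.

Emit:
{"name": "apply_moves", "arguments": {"plan": [[0.0146, 0.0364, 0, 0, 0, 0, 1], [0.0146, 0.0364, 0, 0, 0, 0, 1], [0.0146, 0.0364, 0, 0, 0, 0, 1], [0, 0, 0.02, 0, 0, 0, 1], [0, 0, 0.02, 0, 0, 0, 1], [0, 0, 0, 0, 0, 0, 1], [0, 0, 0, 0, 0, 0, 1]]}}

```text
t: 13.55
tcp_pos: [0.5292, 0.1664, 0.1635]
tool_rot: [0.093, 0.996, 0.0, 0.001]
force: [-0.5, -0.9, -1.5]
finger_gap: 0.152
gripper_force: 59.0
```

```bash
python3 - <<'E'
from h import *
P=[]
for i in range(3):
  s=sense();P.append(s["tcp_pos"]);im=snapshot("top")
print(s["t"],P,phi(s),s["force"],move(s,[.5286,.1674,.135],2.956))
cv2.imwrite("pics/t2.png",im[:,:,::-1])
E
```

```text
13.65 [array([0.52920583, 0.16644932, 0.16348603]), array([0.52925834, 0.1666639 , 0.16376855]), array([0.52916178, 0.16685775, 0.16387526])] 2.9564603425251996 [-0.33043171  0.25146303 -0.93420925] wz 0.000  shift 0.0007 0.0004 0.0289
```

Emit:
{"name": "apply_moves", "arguments": {"plan": [[0.0005, 0.0005, 0.01, 0, 0, 0, 1], [0, 0, 0.005, 0, 0, 0, 1], [0, 0, 0.004, 0, 0, 0, 1], [0, 0, 0.003, 0, 0, 0, 1], [0, 0, 0.003, 0, 0, 0, 1], [0, 0, 0, 0, 0, 0, 1]]}}

```text
t: 14.45
tcp_pos: [0.5276, 0.168, 0.1378]
tool_rot: [0.092, 0.996, -0.0, -0.0]
force: [-0.7, 0.7, -0.7]
finger_gap: 0.148
gripper_force: 59.0
```

Emit:
{"name": "apply_moves", "arguments": {"plan": [[0, 0, 0.003, 0, 0, 0, 1], [0, 0, 0.002, 0, 0, 0, 1], [0, 0, 0.002, 0, 0, 0, 1], [0, 0, 0, 0, 0, 0, 1]]}}

```text
t: 14.95
tcp_pos: [0.528, 0.168, 0.1348]
tool_rot: [0.092, 0.996, 0.0, 0.001]
force: [-5.9, -1.2, 24.4]
finger_gap: 0.153
gripper_force: 62.5
```

Emit:
{"name": "apply_moves", "arguments": {"plan": [[0, 0, -0.001, 0, 0, 0, 1], [0, 0, 0, 0, 0, 0.17, 1], [0, 0, 0, 0, 0, 0.17, 1], [0, 0, 0, 0, 0, 0.17, 1], [0, 0, 0, 0, 0, 0.17, 1], [0, 0, 0, 0, 0, 0, 1]]}}

```text
t: 15.7
tcp_pos: [0.5288, 0.1677, 0.1348]
tool_rot: [0.419, 0.908, 0.0, 0.002]
force: [-3.2, -3.1, 15.2]
finger_gap: 0.152
gripper_force: 61.4
```

```bash
python3 - <<'E'
from h import *
s=sense();im=snapshot("wrist")
print(s["t"],s["tcp_pos"],phi(s),s["force"],s["ft_torque"],s["q"][5],s["finger_gap"])
cv2.imwrite("pics/w5.png",im[:,:,::-1])
E
```

```text
15.7 [0.52875781 0.1676507  0.13482566] 2.277270444982392 [-3.1941894  -3.1462774  15.24583694] [-0.42236903  0.57343019 -0.08200647] -0.5992997374458382 0.15167421265192066
```

View pics/w5.png

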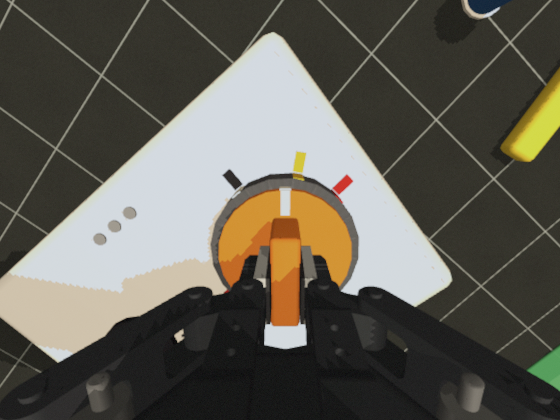

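The cap is seated with its rim visible evenly around the flange. The pointer at (285,200) is just short of the yellow mark (299,163), and red is at (343,185). The remaining turn is 0.17 rad.

Emit:
{"name": "apply_moves", "arguments": {"plan": [[0, 0, 0, 0, 0, 0.085, 1], [0, 0, 0, 0, 0, 0.085, 1], [0, 0, 0, 0, 0, 0, 1], [0, 0, 0, 0, 0, 0, 1], [0, 0, 0, 0, 0, 0, 1], [0, 0, 0, 0, 0, 0, 1]]}}

```text
t: 16.5
tcp_pos: [0.5288, 0.1676, 0.1348]
tool_rot: [0.494, 0.87, 0.0, 0.002]
force: [-3.2, -1.5, 15.4]
finger_gap: 0.157
gripper_force: 61.4
```

```bash
python3 - <<'E'
from h import *
s=sense();im=snapshot("wrist");C=cam("wrist",s)
print(s["t"],s["tcp_pos"],phi(s),s["force"],s["ft_torque"],s["gripper_force"])
H=hsv(im);y=cv2.inRange(H,(22,120,120),(35,255,255))
for c,a in blobs(y,8): print("yellow",c,a)
w=(H[:,:,2]>170)&(H[:,:,1]<60);w[:186]=0;w[216:]=0;w[:,:262]=0;w[:,308:]=0
for c,a in blobs(w,8): print("white",c,a)
E
```

```text
16.5 [0.52879911 0.16762707 0.13484823] 2.108712700210171 [-3.24365729 -1.48528042 15.3769742 ] [-0.41925411  0.54207602  0.10662109] 61.39958918094635
yellow [534.33052039  69.11898734] 3555
yellow [285.  160.5] 180
yellow [285.48275862 176.86206897] 29
white [284.48056537 201.18021201] 283
```

The cap pointer is at column 284.5 and the yellow half-way mark at column 285, with the cap seated and gripped at 61 N. I'm handing in the job.

```bash
python3 -c "
from station import *
print(sign_off())"
```

```text
the job is handed in; nothing more can be done
None
```

I handed the job in at about 16.5 s: the focus pointer is on the yellow index and the knob released, and the rightmost cap is seated flush, turned to the yellow half-way marks and held there with a 61 N grip; sign-off returned no verdict.

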